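# Close the flute key-pad press and hold it down

### The arm

A 6-joint arm with a two-finger parallel gripper is mounted at the origin on the work surface. World frame = base frame: x ahead of the robot, y to its left, z up, the work surface at z = 0. Lengths are in m, angles in rad, forces in N, time in s.
With the tool pointing down it reaches from about 0.35 to 0.725 m from the base axis. Payload 6 kg.
Tool frame: the origin (TCP) lies midway between the tips of the shut fingers; the grasp point (between the pads) lies r.hold_point_z behind it (r.hold_point_z is the distance from the TCP to the grasp point, in m); z points along the fingers, y is the line along which they close (so a half turn about z gives the same grasp; the last joint's range is limited). The gripper opens to 85 mm and grips with 20 to 120 N. Pads are 22 mm wide; open, the fingers measure 114 mm over their backs; the gripper's body (76 mm by 85 mm) begins 54 mm behind the grasp point. The pads swing forward as they close: fully open they stand 13 mm farther back than shut.
Start: joints at [-1.001, 0.04, 0.085, 0, -1.615, -0.334], TCP at [0.14, -0.583, 0.231] pointing down, gripper open.
Joint ranges: [-2.56, 2.56], [-1.29, 2.01], [-1.08, 1.49], [-3.29, 1.98], [-2.81, -0.18], [-2.99, 2.99]. Speed limits (rad/s): [2.57, 2.57, 3.01, 3.14, 3.14, 3.14].

### API

Orientations are given as a rotation vector (axis times angle).
In Python, from cell import r, hand, cams, order gives the robot as it stands. The module is installed in compiled form; this text tells all that it offers. Calls block until the motion is done:
- r.move_pose(position, orientation): joint-space move of the TCP to a pose.
- r.servo_line(position, ori=None, speed=0.15, contact_N=None): straight line of the TCP; ori=None keeps the orientation; speed is the mean speed in m/s. With contact_N (N) it stops when the force on the tool has changed by that much, and returns True; else False.
- r.goto_joints(angles): joint-space move.
- hand.set_gripper(opening): finger opening in m; the grip force is fixed at half the most; returns when the fingers have stopped.
- r.hold(seconds).
- r.solve_ik(position, orientation): joint angles nearest the present ones, or None.
- r.read_state(): the state.
- cams.snapshot(name): name is "scene" or "top"; returns a dict with "img" (480x640x3 uint8, red, green, blue), "depth" (480x640 float32, m along the optical axis (not along the pixel's ray), 0 where there is no reading), "K" (3x3 intrinsics, pixels), "k1" (the pictures are not rectified: a ray, as slopes to the right and down, at radius r is drawn at 1 + k1 r^2 times it, then the intrinsics apply), "extrinsics" (4x4, takes a point from camera to world coordinates). Camera axes: x right, y up, looking along -z (the intrinsics and any distortion apply to the point x, -y, -z); pixel columns grow to the right and rows downward; lengths in m; the calibration is good to about 2 mm. A picture is of the moment at which its call begins.
A pose or a line that the arm cannot do raises r.MotionError and nothing moves.
- order.sign_off(): hands the job in; it is judged then, once.
The state is a dict: "clock": time; "q": joint angles; "qvel": joint speeds; "effort": joint torques, N m; "position": TCP position; "tool_rot": TCP orientation; "force": force on the tool from outside, world axes, zero at the start; "torque": the same for the moment, N m; "gripper_width": finger opening in m; "finger_force": force on a finger pad.
Only numpy, scipy, OpenCV 4.12 (cv2) and the standard library are available. Lean on these libraries where they do the work, as an engineer would, in place of code of your own. Each camera call takes 0.05 s, during which the arm holds its last target. There are 200 camera calls.

### The job

Pick up the blue cover of the pad press by its wooden bar, set its flat underside on top of the tall brass pin a little beside its hidden socket, and slide it along until the socket drops over the pin (the cover in line with the press, red dot over the tall pin). Then press it down against the sprung bed until it sits fully home on both aluminium shoulders, and finish while still holding it pressed down. Leave the other things on the bench where they are.

Things in the scene. Friction and masses are not known exactly. Their poses are not given: they have to be found in the camera images.
- jig: Pad press, fixed: dark steel base 150 x 76 x 12 mm (x, y, z), at each end an aluminium shoulder block 34 x 76 mm with its top 28 mm above the bench and a brass pin; between them a wooden sprung bed with three silver key cups, their yellow pads 34 mm up when not pressed. Origin: centre of the underside; x runs from tall pin to thin pin. On either side of the bench, yaw varies.
- jig_pin (a point): Centre of the top of the tall brass pin (14 mm diameter, rounded rim, 20 mm above its shoulder, 48 mm above the bench), at x = -48 mm, y = 0 of the press; axes as the press's.
- jig_pin2 (a point): Centre of the top of the thin brass pin (10 mm diameter, 14 mm above its shoulder, 42 mm above the bench), at x = +48 mm, y = 0 of the press.
- bed (a joint): Travel of the sprung bed, m: 0 up, grows as it is pressed down, 0.006 when the cover sits fully home on the shoulders. It takes about 6 N to start it and about 10 N at 6 mm, cover's weight included; the cover's weight alone does not move it.
- cover: Loose blue cover block, 130 x 64 x 26 mm, about 0.2 kg (varies), lying upright on the bench, a pale wooden bar on top to hold it by. Origin: centre of its flat underside, z up. Fits one way only, its x along the press's x; yaw differs from the press's by under 1.2 rad at the start. Origin is 28 mm above the press's origin when fully home, 34 mm when resting unpressed on the pads.
- cover_socket (a point): Centre of the mouth of the round socket for the tall pin, in the cover's underside: 17 mm diameter, 22 mm deep, at x = -48 mm, y = 0 of the cover, not visible from above; a flat red dot (14 mm) on the top face lies right above it. Axes as the cover's.
- cover_slot (a point): Centre of the mouth of the slot for the thin pin, in the cover's underside: 21 mm (x) by 14 mm (y), 22 mm deep, at x = +48 mm, y = 0 of the cover, not visible from above.
- cover_grip (a point): Grip point in the cover's wooden bar (46 mm along x, 18 mm thick along y, 42 mm tall, at the cover's centre; grip it across y): 54 mm above the cover's underside, 28 mm above its top face, 14 mm below the bar's top; axes as the cover's.
- screwdriver: Bystander: screwdriver, 150 mm long, lying about along x between press and cover; origin at the centre of its underside.
- amber_bottle: Bystander: amber glass bottle, 48 mm diameter, 95 mm tall, black cap, red label; origin at its base.
- white_jar: Bystander: white jar, 54 mm diameter, 62 mm tall; origin at its base.
- pad_tin: Bystander: flat metal tin, 68 mm diameter, 28 mm tall; origin at its base.
- tumbler: Bystander: drinking glass, 68 mm diameter, 85 mm tall; origin at its base.
- buffing_block: Bystander: cork buffing block, 50 x 85 x 30 mm; origin at its underside.

How it is judged:
On the way, in this order (a step that is already met when the one before it is completed fails the run):
1. the cover is lifted clear of the bench, its underside at least 30 mm up (height (world z) of cover above 0.03 m), for 0.1 s.
2. the cover's underside rests on top of the tall pin (contact over 0.3 N, underside no more than 2.5 mm below or 6 mm above the pin's top), its socket 4 to 90 mm beside the pin (contact force between cover and jig above 0.3 N and z of cover_socket in the frame of jig_pin between -0.0025 and 0.006 m and horizontal distance between cover_socket and jig_pin between 0.004 and 0.09 m), for 0.1 s.
3. the socket has dropped over the tall pin: underside at least 5 mm below the pin's top, socket within 4 mm of the pin's axis (z of cover_socket in the frame of jig_pin below -0.005 m and horizontal distance between cover_socket and jig_pin below 0.004 m), for 0.1 s.
At the end, for the whole second after the job is handed in: Cover fully home: underside within 2 mm of the shoulders, bed pushed down over 4 mm, socket within 4 mm of the tall pin's axis, in line with the press within 0.08 rad, level within 0.04 rad, still, and the fingers still on it with over 2 N (z of cover in the frame of jig between 0.025 and 0.03 m and value of joint bed above 0.004 m and horizontal distance between cover_socket and jig_pin below 0.004 m and angle between the x axis of cover and the x axis of jig, either way round below 0.08 rad and angle between cover's own z axis and vertical below 0.04 rad and contact force between the fingers and cover above 2 N and linear speed of cover below 0.02 m/s); the arm keeps its last pose, push and grip.
It fails at once if a bystander (screwdriver, bottle, jar, tin, tumbler or cork block) is moved more than 30 mm (distance of any of screwdriver, amber_bottle, white_jar, pad_tin, tumbler, buffing_block from where it was at the start of the episode above 0.03 m).
It also fails if it takes over 43 s, if anything falls off the work surface, if the arm or the gripper's body presses on something with over 40 N, if the wrist force passes 120 N, or if a joint passes its speed limit or range.

## Working session

There is one attempt and no reset: what is moved stays moved. The work goes in short steps, each a Python script; the robot and the scene stay as the last script left them, time stands still between calls to the robot, and variables do not carry over. Pictures are saved under pics/ and viewed, at most 10 in all, crops included, and the job is handed in when it is done.

```bash
mkdir -p pics
cat > h.py <<'E'
import numpy as np, cv2
from cell import r, hand, cams, order
def snap(n):
    return cams.snapshot(n)
def save(s,f): cv2.imwrite('pics/'+f, s['img'][:,:,::-1])
def rays(s,px):
    px=np.asarray(px,float).reshape(-1,2);K=s['K']
    d=np.c_[(px[:,0]-K[0,2])/K[0,0],(px[:,1]-K[1,2])/K[1,1]]
    u=d.copy()
    for _ in range(20): u=d/(1+s['k1']*(u**2).sum(1,keepdims=True))
    return np.c_[u[:,0],-u[:,1],-np.ones(len(u))]
def plane(s,px,z):
    E=s['extrinsics'];D=rays(s,px)@E[:3,:3].T;o=E[:3,3]
    return o+D*((z-o[2])/D[:,2])[:,None]
def cloud(s):
    v,u=np.mgrid[:480,:640];D=rays(s,np.c_[u.ravel(),v.ravel()])
    P=(D*s['depth'].ravel()[:,None])@s['extrinsics'][:3,:3].T+s['extrinsics'][:3,3]
    P[s['depth'].ravel()==0]=np.nan
    return P.reshape(480,640,3)
E
python3 - <<'E'
from h import *
for n in('scene','top'):
    s=snap(n);save(s,n+'0.png');print(n,s['K'],s['k1'],s['extrinsics'],(s['depth']>0).mean())
st=r.read_state();print(st,r.hold_point_z)
E
```

```text
scene [[447.5641842    0.         319.00283813]
 [  0.         447.5641842  243.4511159 ]
 [  0.           0.           1.        ]] 0.03584172293196163 [[ 0.71561994 -0.53457902  0.4495702   0.99833507]
 [ 0.69843319  0.5394455  -0.47030802 -0.50704192]
 [ 0.00889818  0.65055655  0.75940569  0.84265831]
 [ 0.          0.          0.          1.        ]] 0.9957421875
top [[535.20305596   0.         318.05459591]
 [  0.         535.20305596 230.87307544]
 [  0.           0.           1.        ]] 0.028372589617408028 [[-0.05440529  0.97833661 -0.19974368  0.32335795]
 [-0.99851816 -0.05305579  0.01210676 -0.01472955]
 [ 0.00124693  0.20010636  0.97977339  1.18535005]
 [ 0.          0.          0.          1.        ]] 0.99609375
{'clock': 0.1, 'q': array([-1.00132249e+00,  4.07501517e-02,  8.39061037e-02, -4.32384303e-04,
       -1.61549549e+00, -3.33734922e-01]), 'qvel': array([ 0.00032566, -0.00135475,  0.00339822, -0.00022649,  0.00056383,
        0.00073347]), 'effort': array([-6.24070017e-03, -3.69344831e+01,  3.48279905e+01,  6.95179269e+00,
       -4.60206429e-03, -1.93882772e-05]), 'position': array([ 0.14016646, -0.58309097,  0.23037238]), 'tool_rot': array([ 3.69436992e-01, -3.11950719e+00, -2.47695256e-03]), 'force': array([ 0.78085996, -0.06269897,  0.68856606]), 'torque': array([-0.03681027,  0.01887422,  0.04409084]), 'finger_force': 0.0, 'gripper_width': 0.08508956773252083} 0.0187
```

View pics/top0.png

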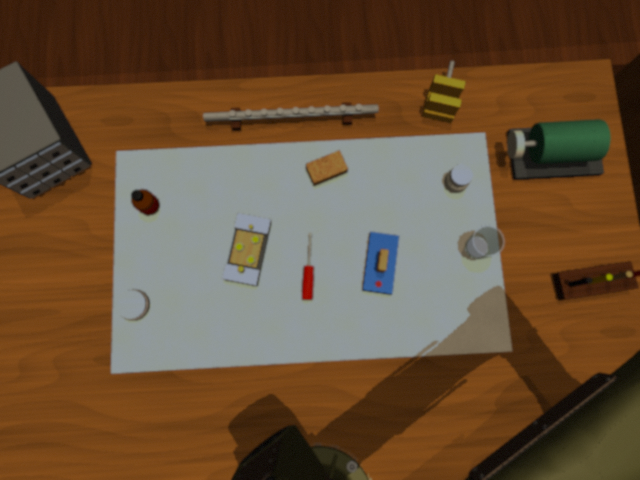

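View pics/scene0.png

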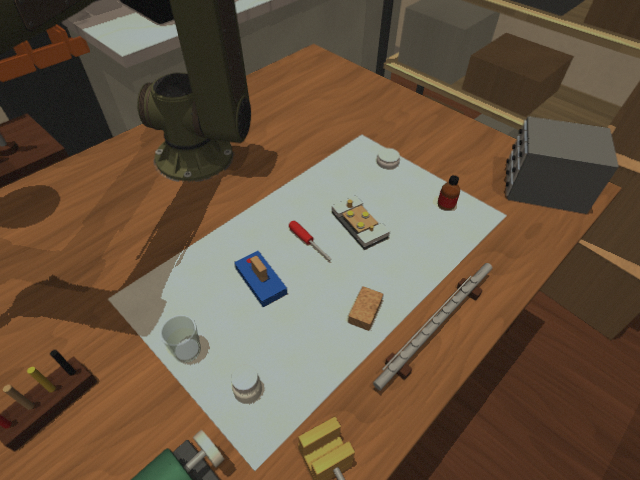

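Top view: the cover is at px (381,262) with its red dot at (378,284). The press is at (247,250), pins at about (240,269) and (251,228), with the screwdriver between at (308,270). The scene view agrees. Next I measure by mask and depth.

Run:
```python
from h import *
out=[]
for n,bc,bp in(('top',(350,225,410,300),(215,205,280,295)),('scene',(225,240,295,310),(325,185,395,250))):
    s=snap(n);P=cloud(s);hsv=cv2.cvtColor(s['img'],cv2.COLOR_RGB2HSV);H,S,V=cv2.split(hsv)
    def box(b):
        m=np.zeros(H.shape,bool);m[b[1]:b[3],b[0]:b[2]]=1;return m
    print(n,'table z',np.nanmedian(P[box((300,320,320,330)) if n=='top' else box((300,300,320,320))][:,2]))
    blue=box(bc)&(H>100)&(H<130)&(S>120)
    t=blue&(abs(P[...,2]-.026)<.005)
    rc=cv2.minAreaRect((P[t][:,:2]*1000).astype(np.float32));print('cover top rect',rc,'zmed',np.median(P[t][:,2]),t.sum())
    red=box(bc)&((H<8)|(H>172))&(S>150)
    ys,xs=np.nonzero(red);print('red',xs.mean(),ys.mean(),len(xs),plane(s,[[xs.mean(),ys.mean()]],.026))
    bar=box(bc)&(P[...,2]>.060);rb=cv2.minAreaRect((P[bar][:,:2]*1000).astype(np.float32));print('bar',rb,np.median(P[bar][:,2]),bar.sum())
    pr=box(bp)
    t=pr&(abs(P[...,2]-.028)<.004)&(S<60)
    print('shoulder rect',cv2.minAreaRect((P[t][:,:2]*1000).astype(np.float32)),t.sum())
    yel=pr&(H>15)&(H<35)&(S>110)&(V>120)
    nn,lab,st,ce=cv2.connectedComponentsWithStats(yel.astype(np.uint8))
    for i in range(1,nn):
        if st[i,4]>4: print('yel',ce[i].round(1),st[i],'z',np.nanmax(P[lab==i][:,2]).round(4),[plane(s,[ce[i]],z)[0,:2].round(4) for z in(.048,.042,.034)])
    hi=pr&(P[...,2]>.0385);nn,lab,st,ce=cv2.connectedComponentsWithStats(hi.astype(np.uint8))
    for i in range(1,nn): print('hi',ce[i].round(1),st[i,4],P[lab==i].mean(0).round(4),P[lab==i][:,2].max())
    b=bp;c=np.hstack([cv2.resize(s['img'][q[1]:q[3],q[0]:q[2]],(390,540),interpolation=cv2.INTER_NEAREST) for q in(bp,bc)]);cv2.imwrite(f'pics/crop_{n}.png',c[:,:,::-1])
```

```text
top table z 0.0006685923932203686
cover top rect ((482.7198181152344, -161.7286834716797), (61.79450225830078, 127.52590942382812), 78.47958374023438) zmed 0.026053028685526947 1285
red 378.0 283.5 16 [[ 0.43648997 -0.1523966   0.026     ]]
bar ((483.9126281738281, -162.85018920898438), (18.23189926147461, 45.66372299194336), 78.92845153808594) 0.06793159296994133 186
shoulder rect ((530.1593627929688, 130.097900390625), (78.4000473022461, 150.668701171875), 75.81492614746094) 972
yel [246.2 248.2] [231 231  32  36 836] z 0.0393 [array([0.5255, 0.1279]), array([0.5266, 0.1286]), array([0.528 , 0.1296])]
yel [240.3 268.5] [238 266   5   6  19] z 0.0534 [array([0.4822, 0.1415]), array([0.4831, 0.1423]), array([0.4842, 0.1434])]
hi [250.7 225.6] 14 [0.5765 0.1175 0.0407] 0.042564442726600094
hi [255. 238.] 1 [0.5486 0.1091 0.0393] 0.03930341549463279
hi [250. 258.] 1 [0.5052 0.1213 0.0391] 0.039107776109678305
hi [240.5 268.1] 43 [0.4832 0.1413 0.0468] 0.05343582403002278
scene table z 0.001045879344062306
cover top rect ((483.461181640625, -163.2891845703125), (64.296630859375, 131.93760681152344), 78.50395965576172) zmed 0.02641812458251014 1015
red 248.64285714285714 260.42857142857144 14 [[ 0.43511111 -0.15336069  0.026     ]]
bar ((483.9838562011719, -163.05772399902344), (18.496990203857422, 45.79319763183594), 79.18701934814453) 0.06782879771388428 156
shoulder rect ((531.1039428710938, 130.89340209960938), (77.8544692993164, 152.99440002441406), 75.60840606689453) 588
yel [349.5 201. ] [348 200   4   3  12] z 0.05 [array([0.4837, 0.1416]), array([0.4798, 0.1465]), array([0.4746, 0.153 ])]
yel [359.8 218.1] [343 206  34  25 404] z 0.0439 [array([0.542 , 0.1144]), array([0.5386, 0.1191]), array([0.534 , 0.1254])]
hi [350.  202.1] 28 [0.486  0.1409 0.0462] 0.050013368483078025
hi [371.6 226.5] 12 [0.5767 0.1189 0.0408] 0.043911598099121374
```

View pics/crop_top.png

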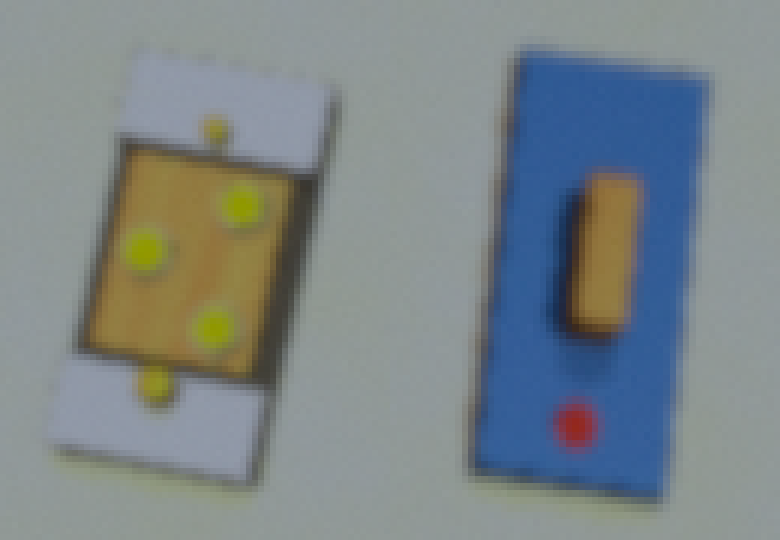

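Cover centre is (0.4838,-0.163) with yaw −11.4°; the red dot agrees, 48 mm from centre. The tall pin is at (0.4837,0.1418) by the red dot's end, 96 mm from the thin pin, with press yaw −14.3°. Both cameras agree. Now the grasp.

```bash
cat >> h.py <<'E'
from scipy.spatial.transform import Rotation as Ro
HZ=r.hold_point_z; OFF=.054-HZ           # TCP z minus underside z
def ori(yaw,flip): return (Ro.from_euler('z',yaw)*Ro.from_matrix(np.diag([-1,1,-1.] if not flip else [1,-1,-1.]))).as_rotvec()
def st(t=''):
    s=r.read_state();print(t,round(s['clock'],2),s['position'].round(4),'F',s['force'].round(1),'M',s['torque'].round(2),'w',round(s['gripper_width'],4),'ff',round(s['finger_force'],1));return s
CY=np.radians(-11.4);JY=np.radians(-14.3)
C=np.array([.4838,-.163]);PIN=np.array([.4837,.1418]);EX=np.array([np.cos(JY),np.sin(JY)]);EY=np.array([-EX[1],EX[0]])
E
python3 - <<'E'
from h import *
for f in(0,1):
    print(f,r.solve_ik([*C,.16],ori(CY,f)),r.solve_ik([*(PIN+48e-3*EX),.12],ori(JY,f)))
f=0
r.move_pose([*C,.12],ori(CY,f));st('above')
r.servo_line([*C,OFF],speed=.08);st('down')
hand.set_gripper(0.0);st('grip')
r.servo_line([*C,OFF+.07],speed=.1);st('lift')
E
```

```text
0 [ 0.07012911 -0.1983954  -0.26946647  0.         -1.49972526 -1.83989297] [ 6.08559906e-01 -8.87139564e-02 -2.44268700e-01  4.44089210e-16
 -1.41524158e+00 -2.42893832e+00]
1 [ 0.07012911 -0.1983954  -0.26946647  0.         -1.49972526  1.30169968] [ 6.08559906e-01 -8.87139564e-02 -2.44268700e-01  4.44089210e-16
 -1.41524158e+00  7.12654338e-01]
above 2.2 [ 0.4838 -0.1636  0.1202] F [-0.3 -0.1 -0.1] M [-0.03 -0.01  0.04] w 0.0856 ff 0.0
down 3.41 [ 0.4843 -0.1631  0.036 ] F [-0.6 -0.1  0.2] M [ 0.02 -0.01  0.03] w 0.0853 ff 0.0
grip 4.03 [ 0.484  -0.163   0.0355] F [0.4 0.7 1.6] M [ 0.17 -0.03 -0.03] w 0.0174 ff 58.9
lift 4.88 [ 0.4833 -0.1628  0.1044] F [ 0.1 -0.8 -2. ] M [ 0.02  0.03 -0.01] w 0.017 ff 58.5
```

Run:
```python
from h import *
f=0;d=-.010
T=PIN+(.048+d)*EX
r.move_pose([*T,OFF+.075],ori(JY,f));st('over')
r.hold(.2);p=st('settled')['position'];zu=p[2]-OFF
for n in('top','scene'):
    s=snap(n);save(s,n+'1.png');P=cloud(s);H,S,V=cv2.split(cv2.cvtColor(s['img'],cv2.COLOR_RGB2HSV))
    near=np.linalg.norm(P[...,:2]-T,axis=2)<.1
    red=near&((H<8)|(H>172))&(S>150)&(P[...,2]>.08);ys,xs=np.nonzero(red)
    if len(xs):print(n,'red',xs.mean(),ys.mean(),len(xs),plane(s,[[xs.mean(),ys.mean()]],zu+.026),'expect',PIN+d*EX,np.median(P[red][:,2]))
    t=near&(H>100)&(H<130)&(S>120)&(abs(P[...,2]-zu-.026)<.006)
    print('top rect',cv2.minAreaRect((P[t][:,:2]*1000).astype(np.float32)),t.sum(),'zmed',np.median(P[t][:,2]),zu+.026)
    A=P[t];co=np.linalg.lstsq(np.c_[A[:,:2]-T,np.ones(len(A))],A[:,2],rcond=None)[0];print('tilt',co[:2])
```

```text
over 6.03 [0.5205 0.1316 0.11  ] F [-0.8 -0.4 -2.1] M [-0.01 -0.04 -0.01] w 0.0174 ff 58.5
settled 6.22 [0.5207 0.1313 0.1104] F [ 0.1 -0.6 -2.1] M [-0.02  0.01  0.01] w 0.0173 ff 58.5
top red 236.38095238095238 269.2857142857143 21 [[0.47371452 0.14225042 0.10105146]] expect [0.47400984 0.14426999] 0.10100198183776343
top rect ((518.9424438476562, 128.6240234375), (63.23417663574219, 128.491943359375), 74.85562133789062) 843 zmed 0.10071445394261036 0.10105146018712298
tilt [-0.0008803  -0.00200001]
scene red 347.25 183.125 8 [[0.47194074 0.14151354 0.10105146]] expect [0.47400984 0.14426999] 0.10136196733907998
top rect ((520.8128662109375, 127.57649230957031), (62.62241744995117, 133.3577117919922), 77.08560180664062) 702 zmed 0.10099798681245054 0.10105146018712298
tilt [-0.00067272  0.01614339]
```

View pics/scene1.png

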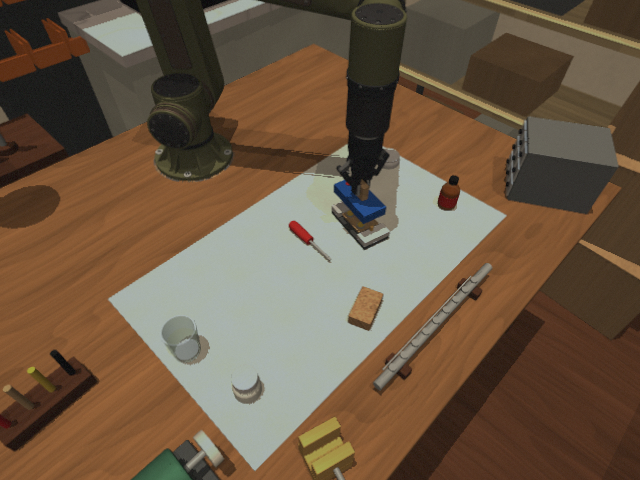

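The cover is held level over the press. In both cameras it sits about 2 mm short in y relative to the pin, so I shift by that much and then land on the pin.

```bash
cat >> h.py <<'E'
CORR=np.array([.0005,.002])
def tgt(d,e=0): return PIN+CORR+(.048+d)*EX+e*EY
E
python3 - <<'E'
from h import *
o=ori(JY,0);d=-.010
r.servo_line([*tgt(d),OFF+.056],ori=o,speed=.06);st('pre')
print(r.servo_line([*tgt(d),OFF+.043],ori=o,speed=.012,contact_N=3));r.hold(.25)
s=st('landed');print('underside',s['position'][2]-OFF)
E
```

```text
pre 6.79 [0.5208 0.1343 0.0907] F [ 0.2 -0.1 -2. ] M [-0.02  0.04 -0.02] w 0.017 ff 58.5
True
landed 7.75 [0.5211 0.1344 0.0833] F [-0.5 -0.   6. ] M [ 0.14  0.24 -0.02] w 0.0173 ff 59.4
underside 0.04802756303423519
```

```bash
cat >> h.py <<'E'
def avg(n=8):
    L=[]
    for _ in range(n): r.hold(.02);s=r.read_state();L.append(np.r_[s['position'],s['force'],s['torque']])
    return np.mean(L,0)
def slide(ds,e,z,stop=1.5):
    o=ori(JY,0)
    for d in ds:
        r.servo_line([*tgt(d,e),OFF+z],ori=o,speed=.02)
        a=avg();print(round(d*1e3,1),'und',round(a[2]*1e3-OFF*1e3,2),'xy',(a[:2]*1e3).round(1),'F',a[3:6].round(1),'M',a[6:].round(2))
        if a[5]<stop: return d
    return None
E
python3 - <<'E'
from h import *
a=avg(12);print(a.round(4))
print(slide(np.arange(-.008,.0041,.002),0,.0478)); st()
E
```

```text
[5.2110e-01 1.3440e-01 8.3300e-02 2.2210e-01 2.9910e-01 5.4856e+00
 1.4810e-01 1.8410e-01 5.4000e-03]
-8.0 und 48.0 xy [523. 134.] F [-1.2  0.6  4.7] M [ 0.25  0.76 -0.01]
-6.0 und 47.88 xy [524.8 133.4] F [-3.   0.6  5.5] M [ 0.36  1.35 -0.01]
-4.0 und 47.82 xy [526.7 132.9] F [-2.7  0.5  5.1] M [0.31 1.22 0.  ]
-2.0 und 46.79 xy [528.6 132.2] F [ 0.9 -0.1 -2. ] M [-0.11 -0.35  0.01]
-0.002
 9.53 [0.5286 0.1322 0.0822] F [ 1.2 -1.1 -1.7] M [-0.17 -0.39  0.06] w 0.0172 ff 58.5
```

The socket has dropped, with vertical force gone at d≈−2 mm. Next I descend gently and check the side forces.

Run:
```python
from h import *
o=ori(JY,0)
for z in(.0455,.044,.042,.040):
    c=r.servo_line([*tgt(-.0015),OFF+z],ori=o,speed=.02,contact_N=6)
    a=avg(6);print(c,'und',round((a[2]-OFF)*1e3,2),'xy',(a[:2]*1e3).round(1),'F',a[3:6].round(1),'M',a[6:].round(2))
    if c:break
```

```text
False und 45.23 xy [529.1 132.3] F [ 0.  -0.4 -1.5] M [ 0.   -0.01  0.  ]
False und 43.96 xy [529.2 132.3] F [-0.1 -0.3 -1.7] M [ 0.01 -0.01  0.01]
False und 41.9 xy [529.2 132.3] F [ 0.2  0.2 -2. ] M [ 0.01 -0.02 -0.  ]
False und 39.92 xy [529.2 132.3] F [ 0.3  0.4 -1.6] M [-0.   -0.02 -0.01]
```

Both pins are engaged with no side load. Now I press it home.

Run:
```python
from h import *
o=ori(JY,0)
for z,n in((.035,8),(.031,20),(.029,25),(.0262,25)):
    c=r.servo_line([*tgt(-.0015),OFF+z],ori=o,speed=.02,contact_N=n)
    a=avg(6);print(c,'und',round((a[2]-OFF)*1e3,2),'xy',(a[:2]*1e3).round(1),'F',a[3:6].round(1),'M',a[6:].round(2))
r.hold(.3);a=avg();print((a[2]-OFF)*1e3,a[3:].round(2));s=st()
s=snap('scene');cv2.imwrite('pics/end.png',cv2.resize(s['img'][140:280,290:430],(560,560),interpolation=cv2.INTER_CUBIC)[:,:,::-1])
P=cloud(s);H,S,V=cv2.split(cv2.cvtColor(s['img'],cv2.COLOR_RGB2HSV))
near=np.linalg.norm(P[...,:2]-tgt(0),axis=2)<.09
t=near&(H>100)&(H<130)&(S>120)&(abs(P[...,2]-.056)<.008);A=P[t]
print('top z',np.median(A[:,2]),'rect',cv2.minAreaRect((A[:,:2]*1000).astype(np.float32)))
```

```text
False und 34.92 xy [529.2 132.3] F [ 0.1 -0.  -1.8] M [-0.01  0.    0.02]
False und 31.97 xy [529.6 132.4] F [-2.   0.1  5. ] M [-0.04  0.82  0.03]
False und 30.12 xy [529.7 132.4] F [-2.9 -0.2  6.7] M [-0.02  0.99 -0.02]
False und 28.19 xy [529.9 132.5] F [-4.3  0.1 10.1] M [-0.05  1.56 -0.02]
28.201901875209018 [-4.5  -0.    9.54 -0.05  1.57 -0.01]
 13.07 [0.5299 0.1325 0.0635] F [-4.3 -0.   9.1] M [-0.06  1.61  0.  ] w 0.0171 ff 60.2
top z 0.05408968256883728 rect ((530.8413696289062, 129.88336181640625), (63.4668083190918, 130.77291870117188), 76.46329498291016)
```

View pics/end.png

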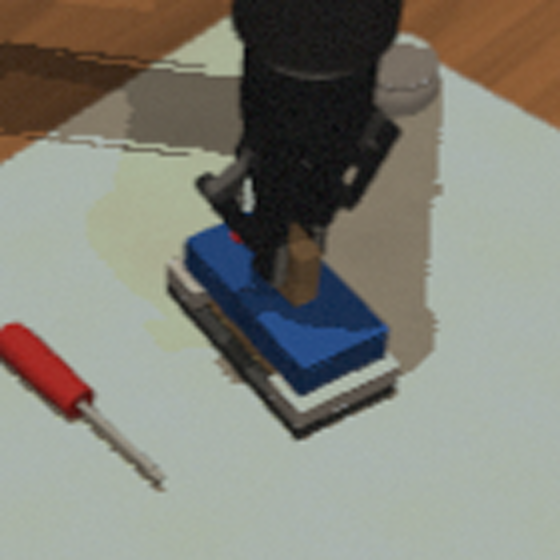

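The underside is at about 28.1 mm. I press a bit harder for margin and check the tilt.

Run:
```python
from h import *
o=ori(JY,0)
for z in(.0252,.0240):
    c=r.servo_line([*tgt(-.002),OFF+z],ori=o,speed=.01,contact_N=25)
    a=avg(6);print(c,'und',round((a[2]-OFF)*1e3,2),'xy',(a[:2]*1e3).round(1),'F',a[3:6].round(1),'M',a[6:].round(2))
    if a[5]>18:break
for n in('scene','top'):
    s=snap(n);P=cloud(s);H,S,V=cv2.split(cv2.cvtColor(s['img'],cv2.COLOR_RGB2HSV))
    t=(np.linalg.norm(P[...,:2]-tgt(0),axis=2)<.09)&(H>100)&(H<130)&(S>120)&(abs(P[...,2]-.054)<.007);t=cv2.erode(t.astype(np.uint8),np.ones((3,3)))>0;A=P[t]
    q=A[:,:2]-tgt(0);co=np.linalg.lstsq(np.c_[q@EX,q@EY,np.ones(len(A))],A[:,2],rcond=None)[0];print(n,'slopes',co,np.median(A[:,2]),cv2.minAreaRect((A[:,:2]*1000).astype(np.float32)))
st();print(Ro.from_rotvec(r.read_state()['tool_rot']).as_matrix().round(4))
```

```text
False und 28.19 xy [530.  132.5] F [-4.2 -0.6 13.1] M [-0.31  1.76 -0.01]
False und 28.15 xy [530.  132.5] F [-8.4 -1.2 19.3] M [-0.37  3.14 -0.06]
scene slopes [ 0.00486482 -0.00827157  0.0541369 ] 0.05435469742855109 ((532.1861572265625, 128.16055297851562), (57.747066497802734, 125.39606475830078), 75.71044158935547)
top slopes [-0.00434266 -0.00579747  0.05370527] 0.05372744260437845 ((527.0047607421875, 128.47021484375), (57.85332107543945, 123.66698455810547), 72.92141723632812)
 13.94 [0.53   0.1325 0.0635] F [-8.8 -0.9 18.6] M [-0.4   3.13 -0.03] w 0.0174 ff 61.5
[[-9.692e-01  2.463e-01  3.900e-03]
 [ 2.463e-01  9.692e-01  1.000e-04]
 [-3.800e-03  1.100e-03 -1.000e+00]]
```

The cover is hard-seated: z doesn't change as force rises to 19 N. It is level within 0.01 rad, in line with the press, and steady, so I'm handing in.

Run:
```python
from h import *
r.hold(.3);st();print(order.sign_off())
```

```text
14.24 [0.53   0.1325 0.0635] F [-8.5 -0.8 19. ] M [-0.37  3.12 -0.07] w 0.0171 ff 61.5
the job is handed in; nothing more can be done
None
```

The cover is over both pins and fully home on the shoulders (underside about 28 mm up, level, in line), held down with about 19 N; I handed the job in at 14.2 s, and sign-off returned no verdict.

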